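# Set a batten to the length stop on the saw board

### The job

The batten's left end has just been trimmed square with the length stop swung up out of the way; now set the batten up for cutting to length. Press the raised flip stop fully down, and push the batten along the saw board so that it lies flat against the fence with its left end butted against the stop. Only press and push with the fingers: the batten must stay lying on the board and never be lifted, and everything else on and around the board is to stay where it is.

Things in the scene. Friction and masses are not known exactly. Their poses are not given: they have to be found in the camera images.
- sawboard: Dark plywood base 300 (x) x 700 (y) x 18 mm thick, with an aluminium fence along its far (+x) side. Origin: centre of its underside; x points square to the fence, away from the robot, y along the fence to the left. Fence: front face in the plane x = +110 mm, 25 mm thick, full length, 40 mm high above the base (top at z = 58 mm). The 3 mm kerf catches nothing. Place and yaw vary.
- carriage: Blue carriage of the flip stop, clamped fast on the fence top, black knob behind; it cannot slide, its place along the fence varies. Origin: on the fence top, at the fence's front face, mid-width of the stop; axes parallel to the sawboard's. 44 mm wide (y), 28 mm high above the fence top; the knob reaches 53 mm behind the front face.
- hinge (a point): Middle of the flip stop's hinge axis, which is parallel to the fence (y): 14 mm behind the fence's front face and 18 mm above the fence top (58 mm above the base top).
- flip_arm (a joint): Flip stop angle, rad: 0 = fully down (working position), growing as it swings up and back, at most 1.5. Starts at 0.85 to 1.4, stays where left (stiff hinge, about 1 N at the tab). Down, the arm runs level from the hinge towards the robot, 16 mm wide, 10 thick, centred on the hinge; a red tab, 32 wide, 8 thick, from 64 to 90 mm; below hangs the stop plate, 4 to 50 mm in front of the fence.
- tab (a point): Middle of the upper side of the red tab: 77 mm from the hinge axis; it moves with the arm.
- stop_face (a point): The place on the stop plate's right-hand (-y) face that the batten's end meets when the stop is down; fixed to the carriage, 8 mm to the -y side of the carriage's origin, 25 mm in front of the fence and 15 mm above the base top.
- batten: Loose pale softwood batten, 50 wide (its x) x 220 long (its y) x 30 mm high, about 0.16 kg, lying on the base in front of the fence, to the right of the stop, askew up to 0.3 rad. Origin: centre of its underside; its +y end is the left one, towards the stop; its +x side faces the fence.
- end_mid (a point): Middle of the batten's left (+y) end face, 15 mm above its underside.
- back_left (a point): Point on the batten's fence-side (+x) face, 10 mm from its left end, 15 mm above its underside.
- back_right (a point): Point on the batten's fence-side (+x) face, 10 mm from its right end, 15 mm above its underside.
- try_square: Bystander, loose: try square lying on the front left part of the base, wooden stock 110 mm long (its y), 18 mm wide, 16 mm high, and a thin steel blade 30 mm wide that reaches 159 mm towards the fence from the stock's left part. Origin: under the middle of the stock.
- pencil: Bystander, loose: red flat carpenter's pencil, about 170 x 14 x 8 mm, on the base's front edge, to the right, along the edge. Origin: centre of its underside.
- offcut: Bystander, loose: the trimmed-off end of the batten, 50 x 38 x 30 mm, on the base left of the stop. Origin: centre of its underside.
- tape_measure: Bystander, loose: yellow and black tape measure, 76 x 38 x 63 mm, standing on the left part of the base. Origin: centre of its underside.
- backsaw: Bystander, loose: backsaw lying flat on the bench behind the fence, about 420 mm long. Origin: under the middle of the blade.
- glue: Bystander, loose: white glue bottle, 58 mm across, 170 mm high, standing on the bench to the right. Origin: centre of its underside.
- juice: Bystander, loose: amber juice bottle, 76 mm across, 240 mm high, standing on the bench to the left. Origin: centre of its underside.
- pipe_bend: Bystander, loose: grey plastic pipe bend, about 115 x 105 x 62 mm, lying on the bench to the left of the board. Origin: underside, in the middle of the straight pipe.
Things that resemble listed ones, but are neither listed nor needed, are in the scene too. Of the things shaped like the batten, the wooden one is meant.

How it is judged:
By the outcome, as a careful person would: the job done as asked, in the order asked, and still so for the second after the job is handed in, with the robot touching nothing.
It also fails if it takes over 69 s, if anything falls off the work surface, if the arm or the gripper's body presses on something with over 40 N, if the wrist force passes 120 N, or if a joint passes its speed limit or range.

### The arm

A 7-joint arm with a two-finger parallel gripper is mounted at the origin on the work surface. World frame = base frame: x ahead of the robot, y to its left, z up, the work surface at z = 0. Lengths are in m, angles in rad, forces in N, time in s.
With the tool pointing down it reaches from about 0.4 to 0.875 m from the base axis. Payload 19.3 kg.
Tool frame: the origin (TCP) lies at the very end of the fingers, on their centre line; the grasp point (between the pads) lies 19 mm behind it; z points along the fingers, y is the line along which they close (so a half turn about z gives the same grasp; the last joint's range is limited). The gripper opens to 85 mm and grips with 20 to 120 N. Pads are 22 mm wide; open, the fingers measure 114 mm over their backs; the gripper's body (76 mm by 85 mm) begins 54 mm behind the grasp point. The pads swing forward as they close: fully open they stand 13 mm farther back than shut.
Start: joints at [-1.342, 0.521, -0.036, 1.599, 0.021, 1.021, -0.113], TCP at [0.184, 0.597, 0.231] pointing down, gripper open.
Joint ranges: [-2.91, 2.91], [-0.3, 2.13], [-1.5, 1.42], [0.17, 2.43], [-1.26, 4.41], [0.16, 1.93], [-2.52, 2.52]. Speed limits (rad/s): [1.89, 1.89, 2.39, 2.39, 3.01, 3.01, 3.01].

### API

Orientations are given as [roll, pitch, yaw] about the fixed x, y, z axes, in that order (R = Rz(yaw) Ry(pitch) Rx(roll)).
In Python, from workcell import observe, grab_frame, job_done gives the robot as it stands.
- The arm moves only by the tool move_arm, never from a script. Its argument "plan" is a list that holds one entry, the list of rows, each a list of 7 numbers: the shift along the tool's x, y, z each as a share of 0.02 m, from -1 to 1, then the turn, a rotation vector about the tool's x, y, z each as a share of 6 degrees, from -1 to 1, then the opening, from -1 (shut) to 1 (fully open). A call has exactly 10 rows; each row shifts and turns the commanded pose from where the row before left it, along the tool's axes as they then stand; what a row does not reach is not made up. A row lasts 1/10 s, in which the tool goes at most 50 mm and 8.59 degrees, less where a joint would pass 70% of its speed; a pose out of reach is approached as far as the arm can. A call with a number of a shift or a turn outside -1 to 1 is refused whole. A call with a gripper value outside its range is refused whole. The fingers move at their own pace and stop on an object; "grip_force" is the grip in N (left out, the last holds). Time passes only in rows, so rows that do not move let the fingers close, or fill a call up. It gives the time, the measured TCP pose, the force, the opening and the grip force at its end, in the units of the state.
- observe(): the state, without advancing time (a new reading comes with each control period).
- grab_frame(name): name is "scene" or "top"; returns a dict with "color" (384x512x3 uint8, red, green, blue), "intrinsics" (3x3 intrinsics, pixels), "k1" (the pictures are not rectified: a ray, as slopes to the right and down, at radius r is drawn at 1 + k1 r^2 times it, then the intrinsics apply), "position" and "orientation" of the camera in the world. Camera axes: x right, y down, z forward; pixel columns grow to the right and rows downward; lengths in m; the calibration is good to about 2 mm. A picture is of the moment at which its call begins. There is no depth.
- job_done(): hands the job in; it is judged then, once.
The state is a dict: "clock": time; "qpos": joint angles; "qd": joint speeds; "joint_efforts": joint torques, N m; "position": TCP position; "tool_rot": TCP orientation; "force": force on the tool from outside, world axes, zero at the start; "moment": the same for the moment, N m; "grip_width": finger opening in m; "finger_force": force on a finger pad.
Only numpy, scipy, OpenCV 4.12 (cv2) and the standard library are available. Lean on these libraries where they do the work, as an engineer would, in place of code of your own. Each camera call takes 0.05 s, during which the arm holds its last target. There are 200 camera calls.

## Working session

There is one attempt and no reset: what is moved stays moved. The work goes in short steps, Python scripts to look and compute and a tool call to move; the robot and the scene stay as the last step left them, time stands still between calls to the robot, and variables do not carry over. Pictures are saved under pics/ and viewed, at most 10 in all, crops included, and the job is handed in when it is done.

Besides the shell and the picture viewer there is one more tool, called after ">>>" by a JSON object that holds its "name" and its "arguments". move_arm: Moves the arm, as the interface text tells. Shift numbers are shares of 0.02 m and turn numbers shares of 6 degrees, none past 1 either way. Its arguments: {"type":"object","properties":{"plan":{"type":"array"},"grip_force":{"type":"number"}},"required":["plan"]}

```bash
mkdir -p pics; cat > h.py <<'E'
import numpy as np, cv2
from scipy.spatial.transform import Rotation as R
from workcell import observe, grab_frame, job_done
def cam(f):
    o=np.array(f["orientation"]); M=o if o.shape==(3,3) else (R.from_euler('xyz',o).as_matrix() if o.size==3 else None)
    return np.array(f["intrinsics"]),f["k1"],np.array(f["position"]),M
def pix2z(f,uv,z):
    K,k1,p,M=cam(f); d=np.array([(uv[0]-K[0,2])/K[0,0],(uv[1]-K[1,2])/K[1,1]])
    s=d.copy()
    for _ in range(30): s=d/(1+k1*(s@s))
    v=M@np.array([s[0],s[1],1]); return p+v*(z-p[2])/v[2]
def proj(f,P):
    K,k1,p,M=cam(f); c=M.T@(np.array(P)-p); s=c[:2]/c[2]; s=s*(1+k1*(s@s))
    return np.array([K[0,0]*s[0]+K[0,2],K[1,1]*s[1]+K[1,2]])
def save(f,n,crop=None,k=1):
    im=f["color"][...,::-1]
    if crop: a,b,c,d=crop; im=im[b:d,a:c]
    cv2.imwrite("pics/"+n,cv2.resize(im,None,fx=k,fy=k,interpolation=cv2.INTER_CUBIC))
E
python3 - <<'E'
from h import *
import pickle
for n in("scene","top"):
    f=grab_frame(n); pickle.dump(f,open(n+"0.pkl","wb")); save(f,n+"0.png",None,1.5)
    print(n,f["intrinsics"],f["k1"],f["position"],f["orientation"])
s=observe(); print(s)
E
```

```text
scene [[369.67644582   0.         249.90743267]
 [  0.         369.67644582 194.80140397]
 [  0.           0.           1.        ]] -0.004902690182250713 [ 1.12536398 -0.3567452   1.09739025] [-2.51989672  0.0097441   1.04311197]
top [[364.08505157   0.         253.68672646]
 [  0.         364.08505157 189.8744137 ]
 [  0.           0.           1.        ]] -0.03831551442116139 [ 0.28655686 -0.00840457  1.16920736] [-2.97662539e+00  2.28528388e-03 -1.57783338e+00]
{'clock': 0.1, 'qpos': array([-1.34219358,  0.52196529, -0.03629453,  1.59992933,  0.02118439,
        1.02107743, -0.11280103]), 'qd': array([ 0.00107037,  0.00043931, -0.00037541, -0.00224959, -0.00051357,
       -0.00087807, -0.00085137]), 'joint_efforts': array([ 3.53661198e-03, -9.28483272e+01,  1.98440664e+00, -3.70528042e+01,
        1.82179094e-02,  5.32631966e-03,  6.77149660e-05]), 'position': array([0.18394612, 0.59701886, 0.23078462]), 'tool_rot': array([-3.14060017e+00,  7.11953752e-05,  2.84274085e+00]), 'force': array([0.42415518, 0.32932066, 0.44194925]), 'moment': array([0.01721658, 0.01501266, 0.03595392]), 'finger_force': 0.0, 'grip_width': 0.08536936707479711}
```

View pics/scene0.png

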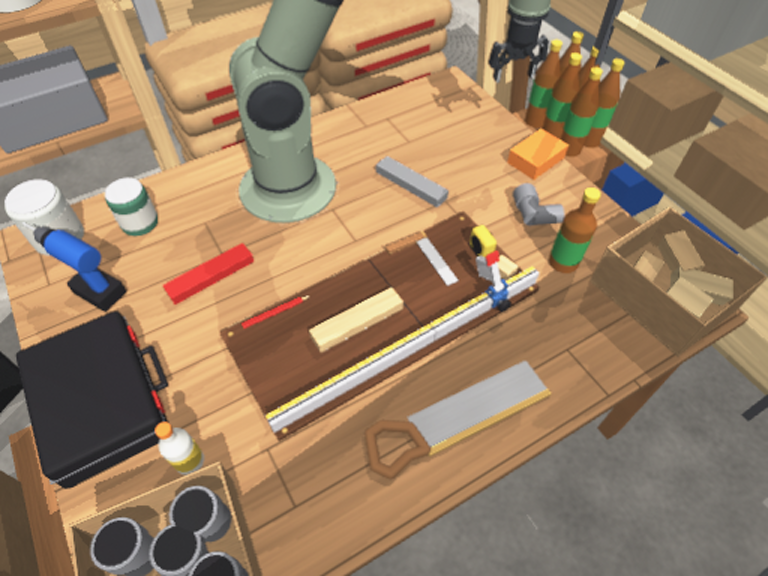

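View pics/top0.png

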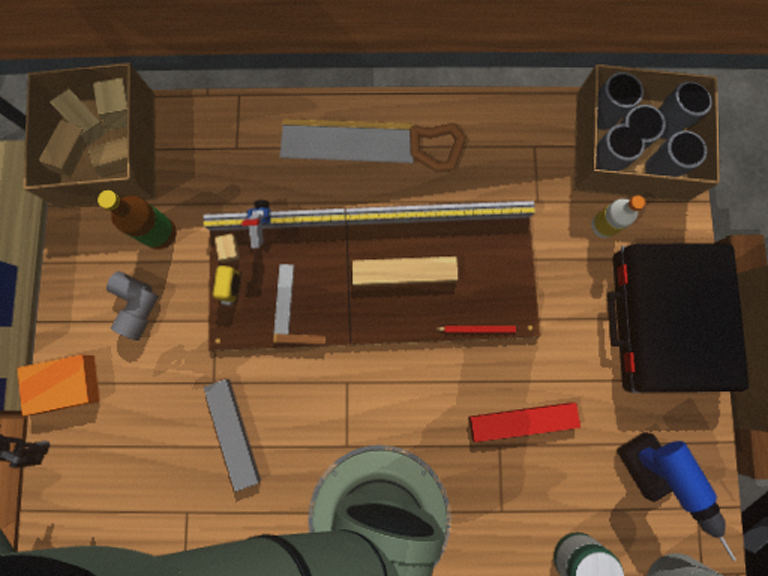

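The scene picture shows the pale batten on the board at about (355,318) and the raised flip stop at (490,270). In the top picture the batten is at (405,271). Things that could be taken for the batten, in top-picture pixels:
- red bar (525,422)
- grey bar (232,435)
- offcut (225,247)
- box scraps (90,125)
- the batten itself: the wooden one on the board (405,271)

I'll check that choice in enlarged crops.

```bash
python3 - <<'E'
from h import *
import pickle
f=pickle.load(open("top0.pkl","rb")); save(f,"topc.png",(130,125,365,245),3.4)
f=pickle.load(open("scene0.pkl","rb")); save(f,"scenec.png",(145,140,365,295),3.6)
E
```

```text
(no output)
```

View pics/topc.png

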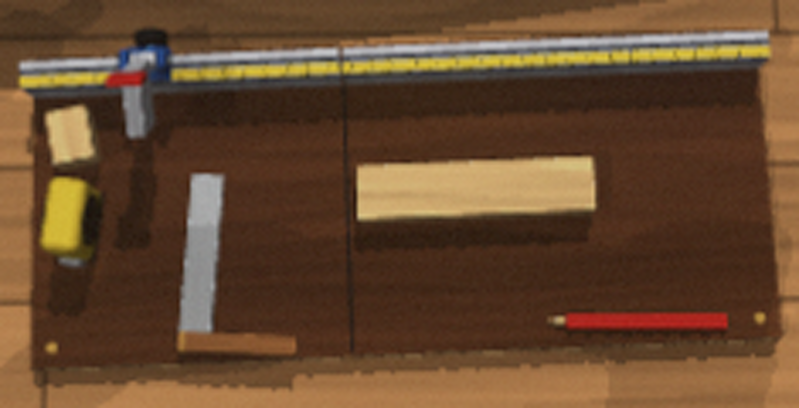

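View pics/scenec.png

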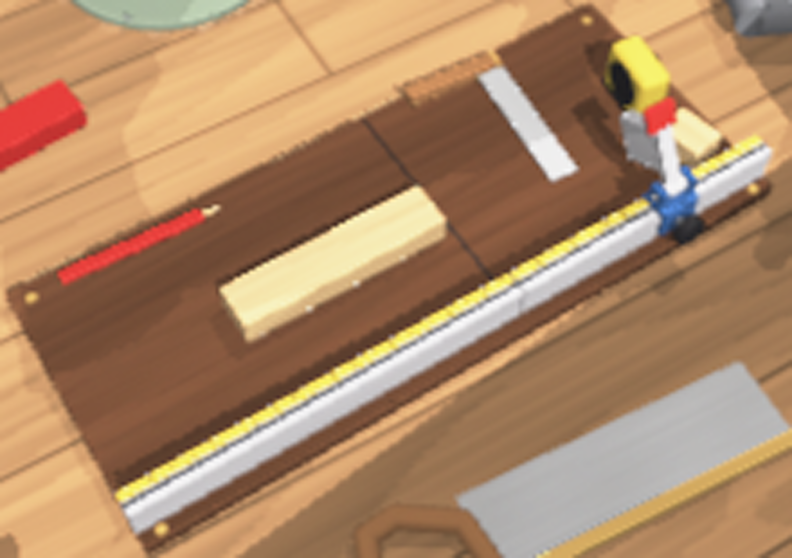

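```bash
cat > fit.py <<'E'
from h import *
import pickle
from scipy.optimize import least_squares
T=pickle.load(open("top0.pkl","rb")); S=pickle.load(open("scene0.pkl","rb"))
t=lambda u,v:(T,np.array([130+u/3.4,125+v/3.4]))
s=lambda u,v:(S,np.array([145+u/3.6,140+v/3.6]))
def W(p,q): c,n=np.cos(p[2]),np.sin(p[2]); return np.array([p[0]+c*q[0]-n*q[1],p[1]+n*q[0]+c*q[1],q[2]])
def fit(obs,p0,name):
    r=lambda p:np.concatenate([proj(o[0],W(p,q))-o[1] for o,q in obs])
    a=least_squares(r,p0,loss="soft_l1"); print(name,a.x.round(4)); print(r(a.x).reshape(-1,2).round(1).tolist()); return a.x
B=fit([(t(20,87),(.11,.35,.058)),(t(769,58),(.11,-.35,.058)),(t(20,62),(.135,.35,.058)),(t(768,33),(.135,-.35,.058)),
 (t(35,352+15),(-.15,.35,.018)),(t(778,338),(-.15,-.35,.018)),
 (s(10,290),(-.15,-.35,.018)),(s(590,5),(-.15,.35,.018)),(s(150,552),(.15,-.35,.018)),(s(770,185),(.15,.35,.018)),
 (s(117,493),(.11,-.35,.058)),(s(757,137),(.11,.35,.058))],[.55,0,0],"board")
b=fit([(t(357,167),(.025,.11,.048)),(t(593,157),(.025,-.11,.048)),(t(595,210),(-.025,-.11,.048)),(t(358,220),(-.025,.11,.048)),
 (s(220,290),(-.025,-.11,.048)),(s(418,186),(-.025,.11,.048)),(s(447,222),(.025,.11,.048)),(s(445,238),(.025,.11,.018)),(s(248,342),(.025,-.11,.018))],[.5,0,0],"batten")
# carriage y along fence, arm angle
def tabp(y,a,r=.077,h=.004,dy=0): return W(B,(.124-r*np.cos(a)-h*np.sin(a)*-1*-1 if 0 else .124-r*np.cos(a)+h*np.sin(a),y+dy,.076+r*np.sin(a)+h*np.cos(a)))
# red tab centre upper (outer) face seen
obs=[(t(127,79),.0)]
for uv in [(108,80),(146,78)]: print("tab z.14",pix2z(*[t(*uv)[0],t(*uv)[1]],.14))
y0=.22
def rr(p): return np.concatenate([proj(T,tabp(p[0],p[1],.090,0))-t(127,79)[1], proj(S,tabp(p[0],p[1],.077,0))-s(661,116)[1]])
a=least_squares(rr,[.22,1.1]); print("arm y,ang",a.x,rr(a.x).round(1))
y,th=a.x
print("carriage proj T,S",[((proj(T,W(B,(.11,y+d,.086)))-[130,125])*3.4).round(0).tolist() for d in(.022,-.022)],[((proj(S,W(B,(.135,y+d,.086)))-[145,140])*3.6).round(0).tolist() for d in(.022,-.022)])
print("tab",tabp(y,th),"down",tabp(y,0)); print("stop_face",W(B,(.085,y-.008,.033)))
print("batten in board", (R.from_euler('z',-B[2]).as_matrix()[:2,:2]@(b[:2]-B[:2])).round(4), b[2]-B[2])
g=W(B,(.085,y-.008-.11,0)); print("batten goal",g)
for n,f,(u,v),z in [("sq tip",T,(205,175),.02),("sq tipR",T,(223,176),.02),("stockR",T,(296,340),.034),("pencil",T,(560,320),.026),("offcut",T,(95,105),.048),("offcutfront",T,(95,160),.048),("tape",T,(98,185),.07)]:
    w=pix2z(f,t(u,v)[1],z); print(n,w.round(3),"board:",(R.from_euler('z',-B[2]).as_matrix()[:2,:2]@(w[:2]-B[:2])).round(3))
np.save("B.npy",np.r_[B,y,th,b])
E
python3 fit.py; python3 - <<'E'
import sys; sys.path.insert(0,'.')
from h import *
import pickle
B=np.load("B.npy"); 
E
```

```text
board [0.5036 0.0141 0.0329]
[[-0.7, -0.5], [-0.5, -0.6], [-0.6, -0.7], [-0.9, -0.8], [-2.2, 0.3], [0.5, -0.1], [-2.3, 0.6], [-0.4, -0.5], [-2.4, -0.8], [0.5, 0.6], [-1.3, -0.2], [-1.0, -0.3]]
batten [ 0.5048 -0.0565  0.03  ]
[[-0.9, -0.8], [-0.5, -0.4], [-0.2, -0.4], [-0.8, -0.7], [-1.0, -0.7], [-0.6, -0.4], [-0.8, -0.5], [-0.5, -0.1], [-0.8, 0.4]]
tab z.14 [0.58278079 0.26134354 0.14      ]
tab z.14 [0.58424044 0.22848296 0.14      ]
arm y,ang [0.22715842 1.10270761] [-1.  -0.2 -1.   0.8]
carriage proj T,S [[118.0, 72.0], [166.0, 70.0]] [[696.0, 180.0], [660.0, 201.0]]
tab [0.58887092 0.24420917 0.14652201] down [0.54306703 0.24269962 0.08      ]
stop_face [0.58130992 0.23595564 0.033     ]
batten in board [-0.0011 -0.0706] -0.002945290697118002
batten goal [0.58493319 0.12601533 0.        ]
sq tip [0.523 0.197 0.02 ] board: [0.026 0.182]
sq tipR [0.522 0.18  0.02 ] board: [0.024 0.165]
stockR [0.366 0.108 0.034] board: [-0.135  0.098]
pencil [ 0.383 -0.135  0.026] board: [-0.126 -0.145]
offcut [0.585 0.297 0.048] board: [0.091 0.28 ]
offcutfront [0.533 0.295 0.048] board: [0.038 0.28 ]
tape [0.504 0.285 0.07 ] board: [0.01  0.271]
```

>>> {"name": "move_arm", "arguments": {"plan": [[[0, 0, -0.9, 0, 0, -0.79, -1], [0, 0, -0.9, 0, 0, -0.79, -1], [0, 0, -0.9, 0, 0, -0.79, -1], [0, 0, -0.9, 0, 0, -0.79, -1], [-1, -1, 0, 0, 0, 0, -1], [-1, -1, 0, 0, 0, 0, -1], [-1, -1, 0, 0, 0, 0, -1], [-1, -1, 0, 0, 0, 0, -1], [-1, -1, 0, 0, 0, 0, -1], [-1, -1, 0, 0, 0, 0, -1]]]}}

```text
clock: 1.1
position: [0.3085, 0.4802, 0.3031]
tool_rot: [-3.141, -0.0, -3.11]
force: [1.2, 0.7, 0.3]
grip_width: -0.0003
finger_force: 0.0
```

```bash
cat > g.py <<'E'
from h import *
B=np.load("B.npy"); y=B[3]
def b2w(q): c,n=np.cos(B[2]),np.sin(B[2]); return np.array([B[0]+c*q[0]-n*q[1],B[1]+n*q[0]+c*q[1],q[2]])
def w2b(w): c,n=np.cos(B[2]),np.sin(B[2]); d=np.array(w[:2])-B[:2]; return np.array([c*d[0]+n*d[1],-n*d[0]+c*d[1],w[2]])
def now():
    s=observe(); print("t",s["clock"],"board",w2b(s["position"]).round(4),"rot-err",(np.array(s["tool_rot"])-[np.pi,0,np.pi+B[2]]).round(4),"F",s["force"].round(1),"w",round(s["grip_width"],4)); return w2b(s["position"])
def to(p,q): d=(np.array(q)-p)*[-1,1,-1]/.02; print("to",np.round(q,4),"rows-units x,y,z",d.round(2))
E
python3 - <<'E'
from g import *
p=now(); print("y",y,"ang",B[4]); prev=p
for a in [1.3,1.1,.9,.7,.5,.3,.15,0,-.06]:
    r=.085; c=np.array([.124-r*np.cos(a)+.004*np.sin(a)+.011,y,.076+r*np.sin(a)+.004*np.cos(a)]); to(prev,c); prev=c
E
```

```text
t 1.1 board [-0.1796  0.4722  0.3031] rot-err [-6.2827e+00 -2.0000e-04 -6.2840e+00] F [1.2 0.7 0.3] w -0.0003
y 0.22715842418927779 ang 1.1027076116771646
to [0.1161 0.2272 0.159 ] rows-units x,y,z [-14.79 -12.25   7.2 ]
to [0.1    0.2272 0.1536] rows-units x,y,z [0.81 0.   0.27]
to [0.0853 0.2272 0.1451] rows-units x,y,z [0.74 0.   0.42]
to [0.0726 0.2272 0.1338] rows-units x,y,z [0.64 0.   0.56]
to [0.0623 0.2272 0.1203] rows-units x,y,z [0.51 0.   0.68]
to [0.055  0.2272 0.1049] rows-units x,y,z [0.37 0.   0.77]
to [0.0516 0.2272 0.0927] rows-units x,y,z [0.17 0.   0.61]
to [0.05   0.2272 0.08  ] rows-units x,y,z [0.08 0.   0.63]
to [0.0499 0.2272 0.0749] rows-units x,y,z [0.   0.   0.26]
```

>>> {"name": "move_arm", "arguments": {"plan": [[[-1, -1, 0, 0, 0, 0, -1], [-1, -1, 0, 0, 0, 0, -1], [-1, -1, 0, 0, 0, 0, -1], [-1, -1, 0, 0, 0, 0, -1], [-1, -1, 0, 0, 0, 0, -1], [-1, -1, 0, 0, 0, 0, -1], [-1, -1, 0, 0, 0, 0, -1], [-1, -1, 0, 0, 0, 0, -1], [-1, -1, 0, 0, 0, 0, -1], [-1, -1, 0, 0, 0, 0, -1]]]}}

```text
clock: 2.1
position: [0.5147, 0.2868, 0.3031]
tool_rot: [-3.141, -0.0, -3.109]
force: [0.4, 0.2, -0.9]
grip_width: 0.0
finger_force: 0.0
```

>>> {"name": "move_arm", "arguments": {"plan": [[[-1, -1, 0, 0, 0, 0, -1], [-1, -1, 0, 0, 0, 0, -1], [-1, -0.25, 0.5, 0, 0, 0, -1], [-1, 0, 0.7, 0, 0, 0, -1], [-1, 0, 0.7, 0, 0, 0, -1], [-0.8, 0, 0.7, 0, 0, 0, -1], [0, 0, 0.7, 0, 0, 0, -1], [0, 0, 0.7, 0, 0, 0, -1], [0, 0, 0, 0, 0, 0, -1], [0, 0, 0, 0, 0, 0, -1]]]}}

```text
clock: 3.1
position: [0.6311, 0.2466, 0.2236]
tool_rot: [3.142, -0.0, -3.109]
force: [0.1, 0.7, 0.1]
grip_width: -0.0003
finger_force: 0.0
```

```bash
python3 - <<'E'
from g import *
p=now(); to(p,[.127,y,.157])
f=grab_frame("scene"); save(f,"s1.png",(270,100,390,220),5)
E
```

```text
t 3.1 board [0.1351 0.2282 0.2236] rot-err [-1.0000e-04 -2.0000e-04 -6.2837e+00] F [0.1 0.7 0.1] w -0.0003
to [0.127  0.2272 0.157 ] rows-units x,y,z [ 0.4  -0.05  3.33]
```

View pics/s1.png

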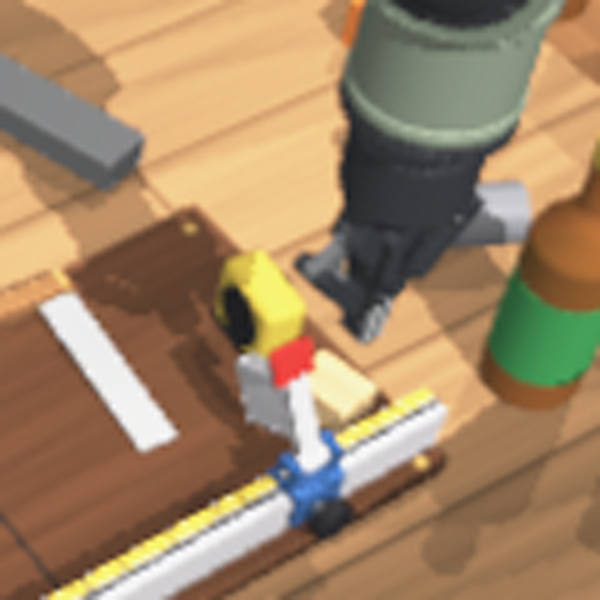

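The crop shows the shut fingertips at (372,330) and the red tab at (292,362). I'll check that fingertip position against its projection.

```bash
python3 - <<'E'
from g import *
import pickle
f=pickle.load(open("scene0.pkl","rb"))
for q in [(.135,.228,.2236),(.100-.011,y,.1536)]: print(((proj(f,b2w(q))-[270,100])*5).round())
E
```

```text
[357. 333.]
[290. 356.]
```

>>> {"name": "move_arm", "arguments": {"plan": [[[0.2, -0.05, 0.8, 0, 0, 0, -1], [0.2, 0, 0.8, 0, 0, 0, -1], [0, 0, 0.9, 0, 0, 0, -1], [0, 0, 0.83, 0, 0, 0, -1], [0.6, 0, 0, 0, 0, 0, -1], [0.7, 0, 0.17, 0, 0, 0, -1], [0.4, 0, 0.2, 0, 0, 0, -1], [0.4, 0, 0.22, 0, 0, 0, -1], [0.3, 0, 0.28, 0, 0, 0, -1], [0.3, 0, 0.28, 0, 0, 0, -1]]]}}

```text
clock: 4.15
position: [0.5694, 0.2435, 0.1335]
tool_rot: [3.141, 0.0, -3.11]
force: [0.3, 0.3, 0.1]
grip_width: -0.0004
finger_force: 0.2
```

```bash
python3 - <<'E'
from g import *
p=now(); prev=p
for a in [.5,.3,.15,0,-.06]:
    r=.085; c=np.array([.124-r*np.cos(a)+.004*np.sin(a)+.011,y,.076+r*np.sin(a)+.004*np.cos(a)]); to(prev,c); prev=c
E
```

```text
t 4.15 board [0.0733 0.2271 0.1335] rot-err [-2.0000e-04  4.0000e-04 -6.2841e+00] F [0.3 0.3 0.1] w -0.0004
to [0.0623 0.2272 0.1203] rows-units x,y,z [0.55 0.   0.66]
to [0.055  0.2272 0.1049] rows-units x,y,z [0.37 0.   0.77]
to [0.0516 0.2272 0.0927] rows-units x,y,z [0.17 0.   0.61]
to [0.05   0.2272 0.08  ] rows-units x,y,z [0.08 0.   0.63]
to [0.0499 0.2272 0.0749] rows-units x,y,z [0.   0.   0.26]
```

>>> {"name": "move_arm", "arguments": {"plan": [[[0.28, 0, 0.33, 0, 0, 0, -1], [0.27, 0, 0.33, 0, 0, 0, -1], [0.19, 0, 0.38, 0, 0, 0, -1], [0.18, 0, 0.39, 0, 0, 0, -1], [0.1, 0, 0.3, 0, 0, 0, -1], [0.07, 0, 0.31, 0, 0, 0, -1], [0.04, 0, 0.32, 0, 0, 0, -1], [0.04, 0, 0.32, 0, 0, 0, -1], [0, 0, 0.15, 0, 0, 0, -1], [0, 0, 0.1, 0, 0, 0, -1]]]}}

```text
clock: 5.15
position: [0.5467, 0.243, 0.0788]
tool_rot: [3.14, 0.001, -3.11]
force: [-31.6, -11.5, 102.4]
grip_width: 0.0001
finger_force: 51.4
```

>>> {"name": "move_arm", "arguments": {"plan": [[[0, 0, 0.05, 0, 0, 0, -1], [0, 0, 0, 0, 0, 0, -1], [0, 0, 0, 0, 0, 0, -1], [0, 0, 0, 0, 0, 0, -1], [0, 0, 0, 0, 0, 0, -1], [0, 0, 0, 0, 0, 0, -1], [0, 0, 0, 0, 0, 0, -1], [0, 0, 0, 0, 0, 0, -1], [0, 0, 0, 0, 0, 0, -1], [0, 0, 0, 0, 0, 0, -1]]]}}

```text
clock: 6.15
position: [0.5467, 0.2431, 0.0789]
tool_rot: [3.14, 0.002, -3.11]
force: [-30.6, -11.6, 96.8]
grip_width: 0.0005
finger_force: 48.6
```

```bash
python3 - <<'E'
from g import *
p=now()
E
```

```text
t 6.15 board [0.0506 0.2274 0.0789] rot-err [-1.5000e-03  1.9000e-03 -6.2847e+00] F [-30.6 -11.6  96.8] w 0.0005
```

>>> {"name": "move_arm", "arguments": {"plan": [[[0, 0, -0.5, 0, 0, 0, -1], [0, 0, -1, 0, 0, 0, -1], [0, 0, -1, 0, 0, 0, -1], [0, 0, -1, 0, 0, 0, -1], [0.8, -1, -0.5, 0, 0, 0, -1], [0.8, -1, 0, 0, 0, 0, -1], [0.8, -1, 0, 0, 0, 0, -1], [0.8, -1, 0, 0, 0, 0, -1], [0.8, -1, 0, 0, 0, 0, -1], [0.8, -1, 0, 0, 0, 0, -1]]]}}

```text
clock: 7.15
position: [0.4535, 0.1189, 0.154]
tool_rot: [3.142, 0.0, -3.11]
force: [0.5, 0.7, -0.1]
grip_width: 0.0001
finger_force: 0.0
```

>>> {"name": "move_arm", "arguments": {"plan": [[[0.5, -1, 0, 0, 0, 0, -1], [0.5, -1, 0, 0, 0, 0, -1], [0, -1, 0, 0, 0, 0, -1], [0, -1, 0, 0, 0, 0, -1], [0, -1, 0, 0, 0, 0, -1], [0, -1, 0, 0, 0, 0, -1], [0, -1, 0, 0, 0, 0, -1], [0, -1, 0, 0, 0, 0, -1], [0, -0.5, 0, 0, 0, 0, -1], [0, 0, 0, 0, 0, 0, -1]]]}}

```text
clock: 8.15
position: [0.4396, -0.0517, 0.154]
tool_rot: [-3.141, 0.0, -3.111]
force: [-0.3, 0.3, -0.7]
grip_width: -0.0001
finger_force: 0.0
```

```bash
python3 - <<'E'
from g import *
p=now(); to(p,[-.065,-.0706,.030])
import pickle
f=grab_frame("scene"); save(f,"s2.png",(145,120,385,300),3.3); pickle.dump(f,open("s2.pkl","wb"))
E
```

```text
t 8.15 board [-0.0662 -0.0637  0.154 ] rot-err [-6.2829e+00  1.0000e-04 -6.2860e+00] F [-0.3  0.3 -0.7] w -0.0001
to [-0.065  -0.0706  0.03  ] rows-units x,y,z [-0.06 -0.34  6.2 ]
```

View pics/s2.png

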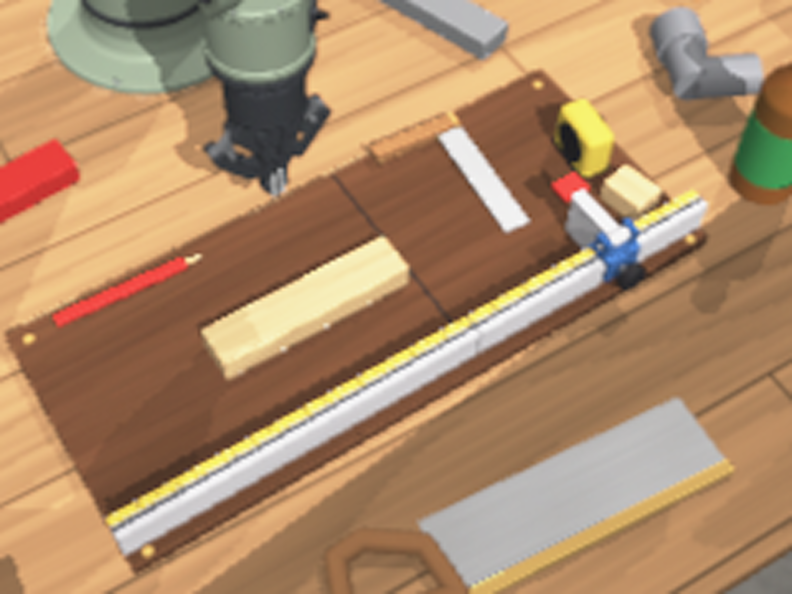

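The stop is down: red tab at (570,187), plate hanging in front of the fence. The batten at (305,305) is untouched. Next I lower the fingers in front of it and push it to the fence.

>>> {"name": "move_arm", "arguments": {"plan": [[[0, -0.34, 1, 0, 0, 0, -1], [0, 0, 1, 0, 0, 0, -1], [0, 0, 1, 0, 0, 0, -1], [0, 0, 1, 0, 0, 0, -1], [0, 0, 1, 0, 0, 0, -1], [0, 0, 0.8, 0, 0, 0, -1], [0, 0, 0.4, 0, 0, 0, -1], [-0.5, 0, 0, 0, 0, 0, -1], [-0.5, 0, 0, 0, 0, 0, -1], [-0.3, 0, 0, 0, 0, 0, -1]]]}}

```text
clock: 9.2
position: [0.4677, -0.0565, 0.0309]
tool_rot: [-3.142, 0.002, -3.109]
force: [-0.0, -0.6, -0.7]
grip_width: -0.0002
finger_force: 0.0
```

>>> {"name": "move_arm", "arguments": {"plan": [[[-0.3, 0, 0, 0, 0, 0, -1], [-0.3, 0, 0, 0, 0, 0, -1], [-0.4, 0, 0, 0, 0, 0, -1], [-0.4, 0, 0, 0, 0, 0, -1], [-0.4, 0, 0, 0, 0, 0, -1], [-0.4, 0, 0, 0, 0, 0, -1], [-0.4, 0, 0, 0, 0, 0, -1], [-0.4, 0, 0, 0, 0, 0, -1], [-0.3, 0, 0, 0, 0, 0, -1], [-0.3, 0, 0, 0, 0, 0, -1]]]}}

```text
clock: 10.2
position: [0.5381, -0.0545, 0.03]
tool_rot: [-3.142, -0.0, -3.109]
force: [-1.9, 0.1, 0.6]
grip_width: -0.0002
finger_force: 0.7
```

```bash
python3 - <<'E'
from g import *
p=now(); to(p,[.049,-.0706,.030])
E
```

```text
t 10.2 board [ 0.0322 -0.0697  0.03  ] rot-err [-6.2832e+00 -2.0000e-04 -6.2840e+00] F [-1.9  0.1  0.6] w -0.0002
to [ 0.049  -0.0706  0.03  ] rows-units x,y,z [-0.84 -0.05  0.  ]
```

>>> {"name": "move_arm", "arguments": {"plan": [[[-0.2, 0, 0, 0, 0, 0, -1], [-0.2, 0, 0, 0, 0, 0, -1], [-0.2, 0, 0, 0, 0, 0, -1], [-0.1, 0, 0, 0, 0, 0, -1], [-0.1, 0, 0, 0, 0, 0, -1], [-0.1, 0, 0, 0, 0, 0, -1], [0, 0, 0, 0, 0, 0, -1], [0, 0, 0, 0, 0, 0, -1], [0, 0, 0, 0, 0, 0, -1], [0, 0, 0, 0, 0, 0, -1]]]}}

```text
clock: 11.2
position: [0.555, -0.054, 0.03]
tool_rot: [-3.142, -0.001, -3.11]
force: [-5.6, 0.1, 1.9]
grip_width: 0.0002
finger_force: 2.6
```

```bash
python3 - <<'E'
from g import *
p=now()
import pickle
f=grab_frame("scene"); save(f,"s3.png",(145,140,365,295),3.6); pickle.dump(f,open("s3.pkl","wb"))
E
```

```text
t 11.2 board [ 0.0491 -0.0698  0.03  ] rot-err [-6.2832e+00 -1.4000e-03 -6.2841e+00] F [-5.6  0.1  1.9] w 0.0002
```

View pics/s3.png

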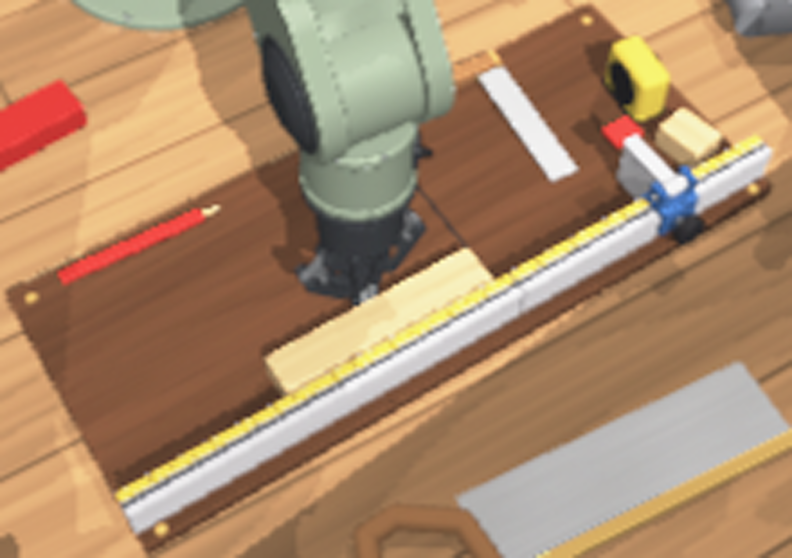

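The batten lies along the fence, with its right end at (275,375) and left end at (490,275). Next I go round to its right end.

>>> {"name": "move_arm", "arguments": {"plan": [[[0.5, 0, 0, 0, 0, 0, -1], [1, 0, 0, 0, 0, 0, -1], [0, -1, 0, 0, 0, 0, -1], [0, -1, 0, 0, 0, 0, -1], [0, -1, 0, 0, 0, 0, -1], [0, -1, 0, 0, 0, 0, -1], [0, -1, 0, 0, 0, 0, -1], [0, -1, 0, 0, 0, 0, -1], [0, -1, 0, 0, 0, 0, -1], [0, -1, 0, 0, 0, 0, -1]]]}}

```text
clock: 12.25
position: [0.5306, -0.2156, 0.0302]
tool_rot: [-3.141, 0.001, -3.11]
force: [0.3, 1.4, 0.3]
grip_width: 0.0
finger_force: 0.0
```

>>> {"name": "move_arm", "arguments": {"plan": [[[0, 0, 0, 0, 0, 0, -1], [-1, 0, 0, 0, 0, 0, -1], [-1, 0, 0, 0, 0, 0, -1], [-1, 0, 0, 0, 0, 0, -1], [0, 0, 0, 0, 0, 0, -1], [0, 0.5, 0, 0, 0, 0, -1], [0, 0.5, 0, 0, 0, 0, -1], [0, 0.4, 0, 0, 0, 0, -1], [0, 0.4, 0, 0, 0, 0, -1], [0, 0.4, 0, 0, 0, 0, -1]]]}}

```text
clock: 13.25
position: [0.5891, -0.1683, 0.0302]
tool_rot: [-3.141, -0.0, -3.109]
force: [-1.1, -2.1, 1.1]
grip_width: -0.0002
finger_force: 1.2
```

```bash
python3 - <<'E'
from g import *
p=now(); to(p,[.08,-.0155,.030])
E
```

```text
t 13.25 board [ 0.0794 -0.1852  0.0302] rot-err [-6.2829e+00 -2.0000e-04 -6.2840e+00] F [-1.1 -2.1  1.1] w -0.0002
to [ 0.08   -0.0155  0.03  ] rows-units x,y,z [-0.03  8.48  0.01]
```

Contact made. Pushing left.

>>> {"name": "move_arm", "arguments": {"plan": [[[0, 0.4, 0, 0, 0, 0, -1], [0, 0.4, 0, 0, 0, 0, -1], [0, 0.4, 0, 0, 0, 0, -1], [0, 0.4, 0, 0, 0, 0, -1], [0, 0.4, 0, 0, 0, 0, -1], [0, 0.4, 0, 0, 0, 0, -1], [0, 0.4, 0, 0, 0, 0, -1], [0, 0.4, 0, 0, 0, 0, -1], [0, 0.4, 0, 0, 0, 0, -1], [0, 0.4, 0, 0, 0, 0, -1]]]}}

```text
clock: 14.25
position: [0.5869, -0.0881, 0.0301]
tool_rot: [3.141, 0.0, -3.109]
force: [-0.2, -1.0, -0.6]
grip_width: 0.0004
finger_force: 0.5
```

>>> {"name": "move_arm", "arguments": {"plan": [[[0, 0.4, 0, 0, 0, 0, -1], [0, 0.4, 0, 0, 0, 0, -1], [0, 0.4, 0, 0, 0, 0, -1], [0, 0.4, 0, 0, 0, 0, -1], [0, 0.4, 0, 0, 0, 0, -1], [0, 0.3, 0, 0, 0, 0, -1], [0, 0.3, 0, 0, 0, 0, -1], [0, 0.2, 0, 0, 0, 0, -1], [0, 0.2, 0, 0, 0, 0, -1], [0, 0, 0, 0, 0, 0, -1]]]}}

```text
clock: 15.25
position: [0.585, -0.0284, 0.0301]
tool_rot: [3.141, 0.0, -3.109]
force: [0.6, -0.5, 0.2]
grip_width: -0.0003
finger_force: 0.0
```

```bash
python3 - <<'E'
from g import *
p=now(); to(p,[.08,-.0155,.030])
import pickle
f=grab_frame("scene"); save(f,"s4.png",(145,140,365,295),3.6); pickle.dump(f,open("s4.pkl","wb"))
E
```

```text
t 15.25 board [ 0.0799 -0.0451  0.0301] rot-err [-2.0000e-04  1.0000e-04 -6.2835e+00] F [ 0.6 -0.5  0.2] w -0.0003
to [ 0.08   -0.0155  0.03  ] rows-units x,y,z [-0.    1.48  0.  ]
```

View pics/s4.png

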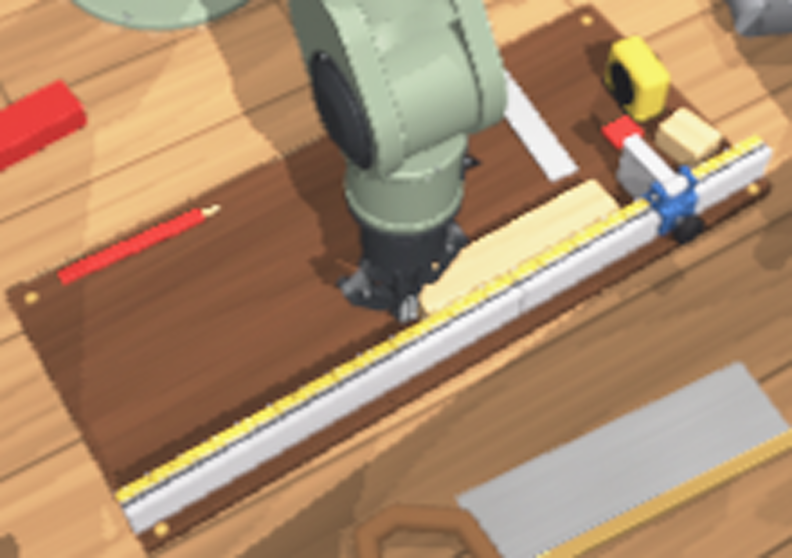

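The batten slides along the fence. Its left end is at (603,190), a short way from the stop plate at (628,175). Continuing slowly.

>>> {"name": "move_arm", "arguments": {"plan": [[[0, 0.2, 0, 0, 0, 0, -1], [0, 0.2, 0, 0, 0, 0, -1], [0, 0.2, 0, 0, 0, 0, -1], [0, 0.2, 0, 0, 0, 0, -1], [0, 0.15, 0, 0, 0, 0, -1], [0, 0.15, 0, 0, 0, 0, -1], [0, 0.1, 0, 0, 0, 0, -1], [0, 0.1, 0, 0, 0, 0, -1], [0, 0.1, 0, 0, 0, 0, -1], [0, 0, 0, 0, 0, 0, -1]]]}}

```text
clock: 16.3
position: [0.584, -0.0006, 0.0301]
tool_rot: [3.141, -0.0, -3.109]
force: [0.0, -1.0, 0.2]
grip_width: -0.0004
finger_force: 0.0
```

```bash
python3 - <<'E'
from g import *
p=now(); to(p,[.08,-.0155,.030])
E
```

```text
t 16.3 board [ 0.0799 -0.0174  0.0301] rot-err [-2.0000e-04 -1.0000e-04 -6.2838e+00] F [ 0.  -1.   0.2] w -0.0004
to [ 0.08   -0.0155  0.03  ] rows-units x,y,z [-0.01  0.09  0.  ]
```

>>> {"name": "move_arm", "arguments": {"plan": [[[0, 0.05, 0, 0, 0, 0, -1], [0, 0.05, 0, 0, 0, 0, -1], [0, 0.05, 0, 0, 0, 0, -1], [0, 0.05, 0, 0, 0, 0, -1], [0, 0.05, 0, 0, 0, 0, -1], [0, 0, 0, 0, 0, 0, -1], [0, 0, 0, 0, 0, 0, -1], [0, 0, 0, 0, 0, 0, -1], [0, 0, 0, 0, 0, 0, -1], [0, 0, 0, 0, 0, 0, -1]]]}}

```text
clock: 17.3
position: [0.5838, 0.004, 0.0301]
tool_rot: [-3.142, 0.0, -3.11]
force: [-0.7, 1.0, 0.1]
grip_width: 0.0002
finger_force: 0.0
```

>>> {"name": "move_arm", "arguments": {"plan": [[[0, 0.05, 0, 0, 0, 0, -1], [0, 0.05, 0, 0, 0, 0, -1], [0, 0.05, 0, 0, 0, 0, -1], [0, 0.05, 0, 0, 0, 0, -1], [0, 0, 0, 0, 0, 0, -1], [0, 0, 0, 0, 0, 0, -1], [0, 0, 0, 0, 0, 0, -1], [0, 0, 0, 0, 0, 0, -1], [0, 0, 0, 0, 0, 0, -1], [0, 0, 0, 0, 0, 0, -1]]]}}

```text
clock: 18.3
position: [0.5836, 0.0055, 0.0301]
tool_rot: [-3.139, -0.0, -3.111]
force: [0.8, -12.5, 0.4]
grip_width: -0.0002
finger_force: 6.6
```

```bash
python3 - <<'E'
from g import *
p=now()
import pickle
f=grab_frame("top"); save(f,"t5.png",(130,125,290,215),5); pickle.dump(f,open("t5.pkl","wb"))
f=grab_frame("scene"); save(f,"s5.png",(245,155,365,245),6)
E
```

```text
t 18.3 board [ 0.0797 -0.0112  0.0301] rot-err [-6.2807e+00 -3.0000e-04 -6.2859e+00] F [  0.8 -12.5   0.4] w -0.0002
```

View pics/s5.png

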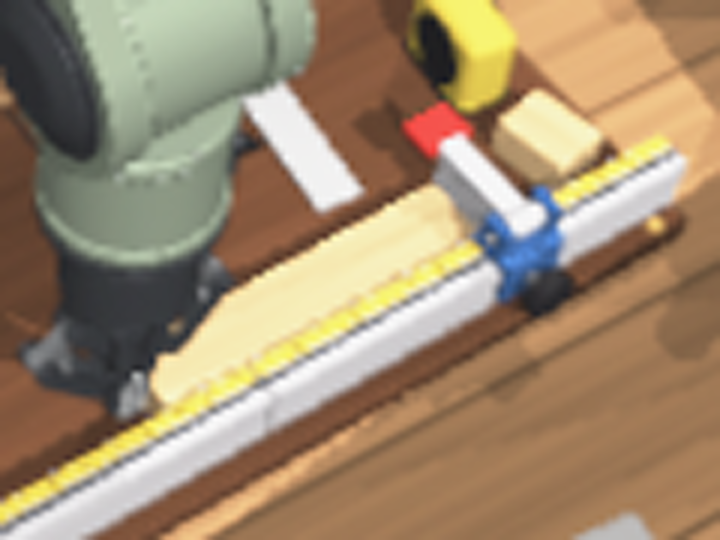

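The batten's end touches the stop plate at (450,195), with 12.5 N felt at the wrist. Next I go back round to the front and press it against the fence again near its middle.

>>> {"name": "move_arm", "arguments": {"plan": [[[0, -0.5, 0, 0, 0, 0, -1], [0, -0.5, 0, 0, 0, 0, -1], [1, 0, 0, 0, 0, 0, -1], [1, 0, 0, 0, 0, 0, -1], [1, 0, 0, 0, 0, 0, -1], [0, 0, 0, 0, 0, 0, -1], [0, 1, 0, 0, 0, 0, -1], [0, 1, 0, 0, 0, 0, -1], [0, 1, 0, 0, 0, 0, -1], [0, 1, 0, 0, 0, 0, -1]]]}}

```text
clock: 19.4
position: [0.5225, 0.0667, 0.0302]
tool_rot: [3.141, 0.001, -3.11]
force: [0.8, 0.3, -0.5]
grip_width: 0.0002
finger_force: 0.0
```

>>> {"name": "move_arm", "arguments": {"plan": [[[0, 1, 0, 0, 0, 0, -1], [0, 1, 0, 0, 0, 0, -1], [0, 0, 0, 0, 0, 0, -1], [-0.5, 0, 0, 0, 0, 0, -1], [-0.5, 0, 0, 0, 0, 0, -1], [-0.2, 0, 0, 0, 0, 0, -1], [-0.1, 0, 0, 0, 0, 0, -1], [-0.1, 0, 0, 0, 0, 0, -1], [-0.1, 0, 0, 0, 0, 0, -1], [0, 0, 0, 0, 0, 0, -1]]]}}

```text
clock: 20.4
position: [0.5492, 0.1066, 0.0299]
tool_rot: [-3.141, -0.003, -3.11]
force: [-6.5, -1.4, 4.3]
grip_width: 0.0001
finger_force: 3.5
```

```bash
python3 - <<'E'
from g import *
p=now()
E
```

```text
t 20.4 board [0.0486 0.0909 0.0299] rot-err [-6.2826e+00 -3.0000e-03 -6.2842e+00] F [-6.5 -1.4  4.3] w 0.0001
```

>>> {"name": "move_arm", "arguments": {"plan": [[[-0.1, 0, 0, 0, 0, 0, -1], [0, 0, 0, 0, 0, 0, -1], [0, 0, 0, 0, 0, 0, -1], [0, 0, 0, 0, 0, 0, -1], [0.3, 0, 0, 0, 0, 0, -1], [0.5, 0, 0, 0, 0, 0, -1], [0, -1, 0, 0, 0, 0, -1], [0, -1, 0, 0, 0, 0, -1], [0, -1, -0.5, 0, 0, 0, -1], [0, -1, -1, 0, 0, 0, -1]]]}}

```text
clock: 21.4
position: [0.5379, 0.0258, 0.0595]
tool_rot: [-3.141, -0.002, -3.109]
force: [0.8, -0.5, 0.9]
grip_width: -0.0003
finger_force: 0.0
```

>>> {"name": "move_arm", "arguments": {"plan": [[[1, -1, -1, 0, 0, 0, -1], [1, -1, -1, 0, 0, 0, -1], [1, -1, -1, 0, 0, 0, -1], [1, -1, -1, 0, 0, 0, -1], [0, -1, -1, 0, 0, 0, -1], [0, -1, -1, 0, 0, 0, -1], [0, -1, 0, 0, 0, 0, -1], [0, -1, 0, 0, 0, 0, -1], [0, -1, 0, 0, 0, 0, -1], [0, 0, 0, 0, 0, 0, -1]]]}}

```text
clock: 22.4
position: [0.4643, -0.1581, 0.1802]
tool_rot: [-3.141, 0.0, -3.113]
force: [-1.0, 0.4, -0.1]
grip_width: -0.0001
finger_force: 0.0
```

```bash
python3 - <<'E'
from g import *
import pickle
p=now()
f=grab_frame("top"); pickle.dump(f,open("t6.pkl","wb"))
g=grab_frame("scene"); pickle.dump(g,open("s6.pkl","wb"))
a=f["color"][150:230,130:330,::-1]; b=g["color"][150:245,220:365,::-1]
A=cv2.resize(a,(800,320),interpolation=cv2.INTER_CUBIC); b=cv2.resize(b,None,fx=2.9,fy=2.9,interpolation=cv2.INTER_CUBIC)
C=np.zeros((600,800,3),np.uint8); C[:320]=A; C[320:320+275,:b.shape[1]]=b[:275]; cv2.imwrite("pics/fin.png",C)
E
```

```text
t 22.4 board [-0.0449 -0.1708  0.1802] rot-err [-6.2823e+00  5.0000e-04 -6.2871e+00] F [-1.   0.4 -0.1] w -0.0001
```

View pics/fin.png

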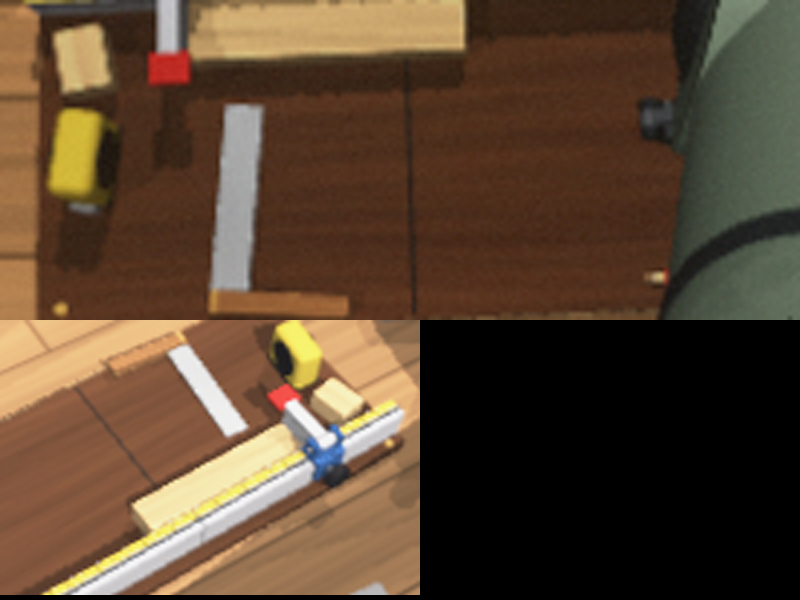

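The picture shows the stop down (red tab at (170,68)). The batten is flush along the fence with its left end at the plate (188,30), and the bystanders haven't moved.

```bash
python3 -c "from h import *; print(job_done())"
```

```text
the job is handed in; nothing more can be done
None
```

The job is handed in at about 22 s: the flip stop is pressed fully down, the batten lies against the fence with its left end butted on the stop, and nothing else visibly moved; the wrist force peaked near 107 N (limit 120) while I pressed the stop down.

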